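Make up the sample caddy

TASK

Make up the sample caddy for the next run: stand the two short black-capped vials in the two small round pockets (either way round), the ceramic crucible in the square pocket and the smaller glass beaker in the wide round pocket, all upright on the pocket floors. Set them down gently rather than dropping them. Leave the tall white-capped vial and the larger beaker standing where they are.

Things in the scene. Friction and masses are not known exactly. Their poses are not given: they have to be found in the camera images.
- short_vial_a: Short glass screw-cap vial with a black cap, 22 mm in diameter, 59 mm high, about 22 g, upright, contents sand-coloured. Round, so it can be gripped from any side. Origin: centre of its underside; z up.
- short_vial_b: Short glass screw-cap vial with a black cap, 22 mm in diameter, 59 mm high, about 22 g, upright, contents pinkish. Round, so it can be gripped from any side. Origin: centre of its underside; z up.
- crucible: Small open cream-coloured ceramic crucible, a tapered round cup 34 mm across at the rim, about 22 mm at the foot, 36 mm high, about 28 g, upright. Grip it across the outside of the rim, at any yaw: with fingertips no lower than 12 mm above its foot they clear the pocket walls when it is set down. Origin: centre of its underside; z up.
- small_beaker: The smaller of two clear glass beakers: open, about 42 mm across the body (46 mm along its x, 50 mm along its y, where the spout is), 56 mm high, about 45 g, upright. Grip across the outside along its x. Origin: centre of its underside; z up.
- tall_vial: Look-alike, to be left where it stands: taller glass screw-cap vial with a white cap, 27 mm in diameter, 73 mm high. Loose. Origin: centre of its underside; z up.
- large_beaker: Look-alike, to be left where it stands: the larger of the two clear glass beakers, 64 x 68 mm across and 82 mm high. Loose. Origin: centre of its underside; z up.
- vial_pocket_a: White block with a small round pocket 38 mm in diameter, for one short vial. One of four fixed white 73 x 73 x 14 mm blocks lying 2 x 2, 74 mm between centres, square to the grey tray (caddy, 156 mm square, 15 mm high) they fill, in varying order. Origin: centre of the block underside, 4 mm above the bench; z up, x, y along its edges. Dark pocket floor 6 mm, mouth 14 mm above the origin.
- vial_pocket_b: White block with a small round pocket 38 mm in diameter, for one short vial. One of four fixed white 73 x 73 x 14 mm blocks lying 2 x 2, 74 mm between centres, square to the grey tray (caddy, 156 mm square, 15 mm high) they fill, in varying order. Origin: centre of the block underside, 4 mm above the bench; z up, x, y along its edges. Dark pocket floor 6 mm, mouth 14 mm above the origin.
- square_pocket: White block with a square pocket, 46 x 46 mm, for the crucible. One of four fixed white 73 x 73 x 14 mm blocks lying 2 x 2, 74 mm between centres, square to the grey tray (caddy, 156 mm square, 15 mm high) they fill, in varying order. Origin: centre of the block underside, 4 mm above the bench; z up, x, y along its edges. Dark pocket floor 6 mm, mouth 14 mm above the origin.
- wide_pocket: White block with a wide round pocket 62 mm in diameter, for the small beaker. One of four fixed white 73 x 73 x 14 mm blocks lying 2 x 2, 74 mm between centres, square to the grey tray (caddy, 156 mm square, 15 mm high) they fill, in varying order. Origin: centre of the block underside, 4 mm above the bench; z up, x, y along its edges. Dark pocket floor 6 mm, mouth 14 mm above the origin.
Mind the look-alikes: they are no part of the job. Leave any red or turquoise look-alike of the small_beaker alone.

How it is judged:
At the end, for the whole second after the job is handed in: Short vials in separate small round pockets (within 12 mm of centre), crucible in the square one (14 mm), small beaker in the wide one (13 mm); each upright within 0.1 rad, foot on the pocket floor; tall vial and large beaker upright within 20 mm of their start; all released and at rest ((((horizontal distance between short_vial_a and vial_pocket_a below 0.012 m and z of short_vial_a in the frame of vial_pocket_a between 0.003 and 0.009 m and angle between short_vial_a's own z axis and vertical below 0.1 rad) and (horizontal distance between short_vial_b and vial_pocket_b below 0.012 m and z of short_vial_b in the frame of vial_pocket_b between 0.003 and 0.009 m and angle between short_vial_b's own z axis and vertical below 0.1 rad)) or ((horizontal distance between short_vial_a and vial_pocket_b below 0.012 m and z of short_vial_a in the frame of vial_pocket_b between 0.003 and 0.009 m and angle between short_vial_a's own z axis and vertical below 0.1 rad) and (horizontal distance between short_vial_b and vial_pocket_a below 0.012 m and z of short_vial_b in the frame of vial_pocket_a between 0.003 and 0.009 m and angle between short_vial_b's own z axis and vertical below 0.1 rad))) and horizontal distance between crucible and square_pocket below 0.014 m and z of crucible in the frame of square_pocket between 0.003 and 0.009 m and angle between each of crucible, small_beaker, tall_vial, large_beaker's own z axis and vertical below 0.1 rad and horizontal distance between small_beaker and wide_pocket below 0.013 m and z of small_beaker in the frame of wide_pocket between 0.003 and 0.009 m and linear speed of each of short_vial_a, short_vial_b, crucible, small_beaker, tall_vial, large_beaker below 0.02 m/s and distance of each of tall_vial, large_beaker from where it was at the start of the episode below 0.02 m and contact force between each of short_vial_a, short_vial_b, crucible, small_beaker, tall_vial, large_beaker and the fingers below 0.5 N); the robot touches nothing.
It fails at once if a look-alike (tall vial or large beaker) is moved more than 30 mm or tipped over (distance of any of tall_vial, large_beaker from where it was at the start of the episode above 0.03 m or angle between any of tall_vial, large_beaker's own z axis and vertical above 0.5 rad).
It fails at once if a thing is dropped or flung into its pocket (faster than 0.8 m/s within 40 mm of the pocket's centre) ((horizontal distance between short_vial_a and vial_pocket_a below 0.04 m and linear speed of short_vial_a above 0.8 m/s) or (horizontal distance between short_vial_a and vial_pocket_b below 0.04 m and linear speed of short_vial_a above 0.8 m/s) or (horizontal distance between short_vial_b and vial_pocket_a below 0.04 m and linear speed of short_vial_b above 0.8 m/s) or (horizontal distance between short_vial_b and vial_pocket_b below 0.04 m and linear speed of short_vial_b above 0.8 m/s) or (horizontal distance between crucible and square_pocket below 0.04 m and linear speed of crucible above 0.8 m/s) or (horizontal distance between small_beaker and wide_pocket below 0.04 m and linear speed of small_beaker above 0.8 m/s)).
It also fails if it takes over 83 s, if anything falls off the work surface, if the arm or the gripper's body presses on something with over 40 N, if the wrist force passes 120 N, or if a joint passes its speed limit or range.

ROBOT

A 7-joint arm with a two-finger parallel gripper is mounted at the origin on a cart in front of the work surface, level with it; the furniture and walls round the work are solid. World frame = base frame: x ahead of the robot, y to its left, z up, the work surface at z = 0. Lengths are in m, angles in rad, forces in N, time in s.
With the tool pointing down it reaches from about 0.4 to 0.85 m from the base axis. Payload 4.5 kg.
Tool frame: the origin (TCP) lies at the centre of the arm's flange, where the gripper is bolted on; the fingertips stand r.tip_extent ahead of it and the grasp point (between the pads) lies 147 mm ahead of it (r.tip_extent is the distance from the TCP to the fingertips, in m); z points along the fingers, y is the line along which they close (so a half turn about z gives the same grasp; the last joint's range is limited). The gripper opens to 88 mm and grips with 3 to 60 N. Pads are 18 mm wide; open, the fingers measure 123 mm over their backs; the gripper's body (75 mm by 187 mm) begins 45 mm behind the grasp point.
Start: joints at [-1.266, 0.689, -0.195, 1.565, 0.157, 0.902, -0.215], TCP at [0.167, 0.602, 0.405] pointing down, gripper open.
Joint ranges: [-3.01, 3.01], [-0.46, 2.08], [-1.47, 1.51], [0.13, 2.56], [-1, 4.14], [0.04, 2.09], [-2.66, 2.66]. Speed limits (rad/s): [2.57, 2.57, 3.14, 3.14, 3.14, 3.14, 3.14].

INTERFACE

Orientations are given as a unit quaternion [w, x, y, z].
In Python, from plant import status, optics, sign_off, r gives the robot as it stands.
- The arm moves only by the shell command python3 -m jog 'ROWS' [FORCE]. ROWS is JSON, a list that holds one entry, the list of rows, each a list of 5 numbers: the finger opening in m, from 0 to 0.0881, then the shift along the tool's x, y, z in m, then the turn about the tool's z in rad. In form: [[[fingers, tx, ty, tz, yaw], ...]]. A call has 1 to 20 rows; each row is the pose to reach, as a shift and turn from the pose commanded when the call began, along the tool's axes at that moment; what a row does not reach only later rows make up. A row lasts 1/8 s, in which the tool goes at most 62.5 mm and 10.7 degrees, less where a joint would pass 70% of its speed; a pose out of reach is approached as far as the arm can. A call with a gripper value outside its range is refused whole. The fingers move at their own pace and stop on an object; FORCE is the grip in N (left out, the last holds). Time passes only in rows, so rows that repeat a pose let the fingers close. It gives the time, the measured TCP pose, the force, the opening and the grip force at its end, in the units of the state.
- status.get_obs(): the state, without advancing time (a new reading comes with each control period).
- optics.read_camera(name): name is "side" or "top" or "wrist"; returns a dict with "pixels" (420x560x3 uint8, red, green, blue), "depth" (420x560 float32, m along the optical axis (not along the pixel's ray), 0 where there is no reading), "mtx" (3x3 intrinsics, pixels), "dist_coeffs" ([k1, k2, p1, p2, k3] as OpenCV has them; the pictures are not rectified), "pose" (4x4, takes a point from camera to world coordinates). Camera axes: x right, y up, looking along -z (the intrinsics and any distortion apply to the point x, -y, -z); pixel columns grow to the right and rows downward; lengths in m; the calibration is good to about 2 mm. A picture is of the moment at which its call begins.
- sign_off(): hands the job in; it is judged then, once.
The state is a dict: "clock": time; "joint_positions": joint angles; "dq": joint speeds; "tau": joint torques, N m; "tool_pos": TCP position; "orientation": TCP orientation; "wrist_force": force on the tool from outside, world axes, zero at the start; "torque": the same for the moment, N m; "finger_gap": finger opening in m; "finger_force": force on a finger pad.
Only numpy, scipy, OpenCV 4.12 (cv2) and the standard library are available. Lean on these libraries where they do the work, as an engineer would, in place of code of your own. Each camera call takes 0.05 s, during which the arm holds its last target. There are 200 camera calls.

## Working session

There is one attempt and no reset: what is moved stays moved. The work goes in short steps, Python scripts to look and compute and a shell command to move; the robot and the scene stay as the last step left them, time stands still between calls to the robot, and variables do not carry over. Pictures are saved under pics/ and viewed, at most 17 in all, crops included, and the job is handed in when it is done.

```bash
ls; mkdir -p pics; python3 - <<'E'
from plant import status, optics, r
import cv2,numpy as np
o=status.get_obs(); print(o, r.tip_extent)
for n in ("top","side"):
    c=optics.read_camera(n); cv2.imwrite(f"pics/{n}0.png",c["pixels"][:,:,::-1]); print(n,c["mtx"],c["dist_coeffs"],c["pose"].round(3))
    np.savez(f"{n}0.npz",**c)
E
```

```text
pics
{'clock': 0.0, 'joint_positions': array([-1.26615688,  0.69000703, -0.19452516,  1.56634053,  0.15728068,
        0.90250525, -0.21506054]), 'dq': array([ 0.0012276 , -0.00010723, -0.00014646,  0.00169716,  0.00088072,
        0.00023441,  0.00078822]), 'tau': array([-3.02262724e-04, -5.27558434e+01, -1.26722518e+00, -1.53427899e+01,
       -5.26467757e-02,  6.75254370e-03,  1.77348657e-04]), 'tool_pos': array([0.16714467, 0.60189437, 0.40389658]), 'orientation': array([-7.03950111e-05,  1.34946654e-01,  9.90852424e-01, -9.32233984e-04]), 'wrist_force': array([-0.24982329,  0.25416557,  0.45880831]), 'torque': array([-0.04721599, -0.02639567, -0.00611376]), 'finger_force': 0.0, 'finger_gap': 0.08846228147920097} 0.166
top [[422.22939381   0.         279.86197563]
 [  0.         422.22939381 213.20615148]
 [  0.           0.           1.        ]] [0.00201353 0.         0.         0.         0.        ] [[-0.009  0.988 -0.152  0.412]
 [-1.    -0.006  0.017  0.034]
 [ 0.016  0.152  0.988  0.882]
 [ 0.     0.     0.     1.   ]]
side [[475.49933399   0.         282.21100201]
 [  0.         475.49933399 207.56732224]
 [  0.           0.           1.        ]] [-0.00787226  0.          0.          0.          0.        ] [[-0.77  -0.537  0.345  0.84 ]
 [ 0.638 -0.646  0.419  0.37 ]
 [-0.002  0.542  0.84   0.773]
 [ 0.     0.     0.     1.   ]]
```

View pics/top0.png

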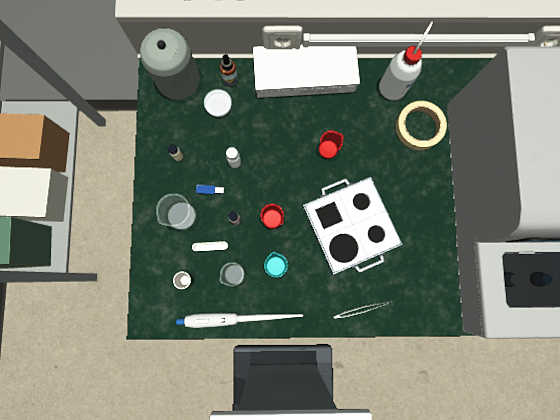

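View pics/side0.png

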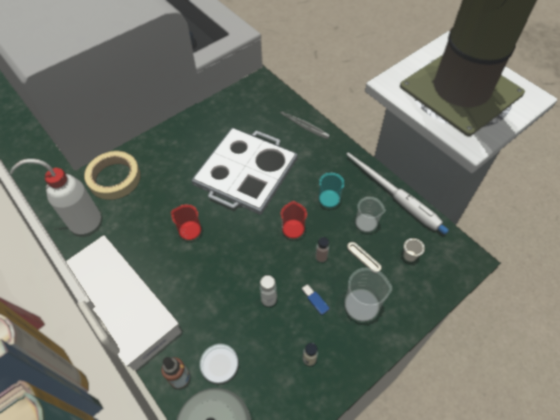

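Top view, what could be mistaken for what:
- Black caps at (174,152) and (234,217) are the short vials. The white cap at (232,155) is the tall vial, and the amber dropper bottle at (228,68) is not part of the job.
- The clear beaker at (232,273) is the small one and (176,212) is the large one. The red cups at (272,216) and (330,146) and the turquoise one at (276,265) are decoys.
- The crucible is at (182,281).
- The caddy pockets are the square at (329,215), the wide round at (344,248), and the small ones at (361,202) and (376,234).

Next I'll check these choices in a close crop and measure.

```bash
cat > h.py <<'E'
import numpy as np,cv2
def ray(c,uv):
    p=cv2.undistortPoints(np.array([[uv]],float),c["mtx"],c["dist_coeffs"])[0,0]
    T=c["pose"]; return T[:3,3],T[:3,:3]@np.array([p[0],-p[1],-1])
def onz(c,uv,z):
    o,d=ray(c,uv); return (o+d*(z-o[2])/d[2])[:2]
def blobs(mask,amin=15):
    n,l,s,ce=cv2.connectedComponentsWithStats(mask.astype(np.uint8))
    return [(ce[i].round(1),s[i][4],s[i][:4]) for i in range(1,n) if s[i][4]>=amin]
E
python3 - <<'E'
from h import *
c=dict(np.load("top0.npz")); im=c["pixels"]
cv2.imwrite("pics/crop0.png",cv2.resize(im[135:300,145:300,::-1],None,fx=3.6,fy=3.6,interpolation=cv2.INTER_CUBIC))
m=np.zeros(im.shape[:2],bool); m[175:275,300:405]=1
g=im.max(2)
print("pockets")
P=[]
hsv=cv2.cvtColor(im,cv2.COLOR_RGB2HSV)
for ce,a,b in blobs(m&(g<60)&(hsv[...,1]<90)):
    if 100<a<1500: print(ce,a,b,onz(c,ce,.012).round(4))
w=(m&(im.min(2)>150)).astype(np.uint8)
cn=max(cv2.findContours(w,0,2)[0],key=cv2.contourArea); rr=cv2.minAreaRect(cn); bx=cv2.boxPoints(rr)
q=np.array([onz(c,p,.018) for p in bx]); print("blk",rr,q.round(4),q.mean(0).round(4))
for n,uv,z in [("va",(174,150),.059),("vb",(234,217),.059),("tall",(232,152),.073),("cruc",(182,281),.036),("sb",(232,273),.056),("lb",(176,212),.04)]: print(n,onz(c,uv,z).round(3))
E
```

```text
pockets
[360.8 201.3] 200 [353 194  16  16] [ 0.5698 -0.1511]
[328.5 215. ] 409 [316 202  26  27] [ 0.5411 -0.0824]
[375.8 233.7] 207 [368 226  17  16] [ 0.5013 -0.1798]
[343.2 247.6] 630 [330 234  28  28] [ 0.473 -0.111]
blk ((352.0196838378906, 224.6163787841797), (75.46846008300781, 74.78134155273438), 66.37062072753906) [[ 0.5615 -0.0284]
 [ 0.6247 -0.1739]
 [ 0.4786 -0.2302]
 [ 0.4188 -0.0874]] [ 0.5209 -0.1299]
va [0.668 0.231]
vb [0.531 0.11 ]
tall [0.659 0.114]
cruc [0.408 0.213]
sb [0.422 0.113]
lb [0.545 0.228]
```

View pics/crop0.png

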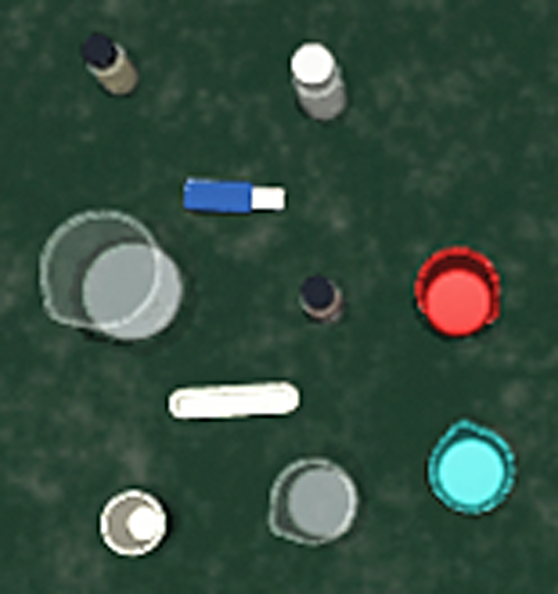

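The crop confirms the choice. The black-capped vials are at crop (100,48), sand-coloured, and (318,293), pinkish. The crucible is at (133,522), and the small beaker at (315,500) has its spout at lower-left, about (277,535). The white-capped vial and the large beaker stay where they are.

I'll move toward the crucible and small beaker first.

```bash
cat >> h.py <<'E'
def plan(x,y,tipz,ydeg,o=None):
    """shift in tool axes to put fingertips at (x,y,tipz), closing line at ydeg (mod 180)"""
    from plant import status,r
    from scipy.spatial.transform import Rotation as R
    o=o or status.get_obs(); q=o["orientation"]; M=R.from_quat(np.r_[q[1:],q[0]]).as_matrix()
    d=M.T@(np.array([x,y,tipz+r.tip_extent])-o["tool_pos"])
    cur=np.degrees(np.arctan2(M[1,1],M[0,1])); t=(cur-ydeg+90)%180-90
    print("shift",d.round(4),"yaw",np.radians(t).round(3),"cur",cur.round(1),"t",o["clock"],"q7",o["joint_positions"][6].round(2),"gap",round(o["finger_gap"],4),"F",o["wrist_force"].round(1))
def look(name,pic=None):
    from plant import optics
    c=optics.read_camera(name)
    if pic: cv2.imwrite(f"pics/{pic}.png",c["pixels"][:,:,::-1]); np.savez(pic+".npz",**c)
    return c
E
python3 -c "
from h import *
plan(.30,.30,.24,74.5);plan(.40,.16,.24,74.5)"
```

```text
shift [-0.2088 -0.2554 -0.0016] yaw -0.0 cur 74.5 t 0.1 q7 -0.22 gap 0.0882 F [-0.2  0.4  0. ]
shift [-0.3426 -0.3636 -0.0014] yaw -0.0 cur 74.5 t 0.1 q7 -0.22 gap 0.0882 F [-0.2  0.4  0. ]
```

```bash
python3 -m jog '[[[0.088,-0.03,-0.04,0,0],[0.088,-0.07,-0.08,0,0],[0.088,-0.11,-0.13,0,0],[0.088,-0.14,-0.18,0,0],[0.088,-0.18,-0.22,0,0],[0.088,-0.21,-0.255,0,0],[0.088,-0.24,-0.285,0,0],[0.088,-0.28,-0.315,0,0],[0.088,-0.31,-0.34,0,0],[0.088,-0.34,-0.365,0,0],[0.088,-0.34,-0.365,0,0],[0.088,-0.34,-0.365,0,0]]]'
python3 -c "
from h import *
c=look('wrist','w1');print(c['pose'].round(3))"
```

```text
clock: 1.6
tool_pos: [0.3968, 0.16, 0.4046]
orientation: [-0.0, 0.135, 0.991, 0.0]
wrist_force: [-0.1, -0.6, 0.4]
finger_gap: 0.0878
finger_force: 0.0
[[ 0.268 -0.916 -0.299  0.319]
 [ 0.963  0.255  0.084  0.182]
 [-0.001 -0.31   0.951  0.387]
 [ 0.     0.     0.     1.   ]]
```

View pics/w1.png

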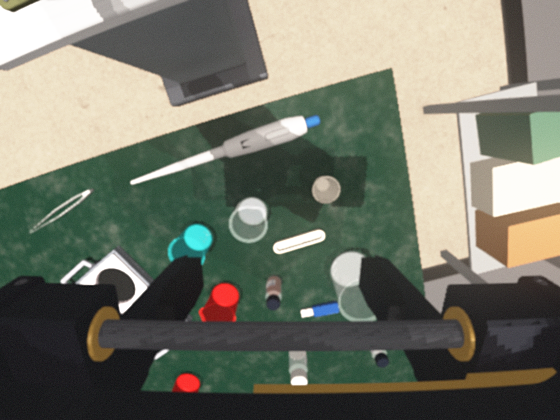

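In the wrist view the crucible is at (326,189), the small beaker's foot disc at (252,211) with its rim at (248,221), and the pink vial's cap at (273,302).

```bash
python3 - <<'E'
from h import *
t=dict(np.load("top0.npz")); w=dict(np.load("w1.npz"))
for n,uv,z in [("cruc",(181.9,280),.036),("sbfoot",(233.9,273.9),.003),("sbrim",(232,272.5),.056),("vb",(233.3,216.4),.059),("va",(172.8,148.3),.059)]: print("top",n,onz(t,uv,z).round(4))
for n,uv,z in [("cruc",(326,189),.036),("sbfoot",(252,211),.003),("sbrim",(248,221),.056),("vb",(273,302),.059)]: print("wr",n,onz(w,uv,z).round(4))
im=w["pixels"]
cv2.imwrite("pics/w1c.png",cv2.resize(im[165:320,215:390,::-1],None,fx=4,fy=4,interpolation=cv2.INTER_CUBIC)[:600])
E
```

```text
top cruc [0.4099 0.2137]
top sbfoot [0.4212 0.1145]
top sbrim [0.4234 0.1133]
top vb [0.5326 0.1114]
top va [0.6717 0.234 ]
wr cruc [0.4115 0.2133]
wr sbfoot [0.4231 0.1122]
wr sbrim [0.4194 0.1136]
wr vb [0.5335 0.1118]
```

View pics/w1c.png

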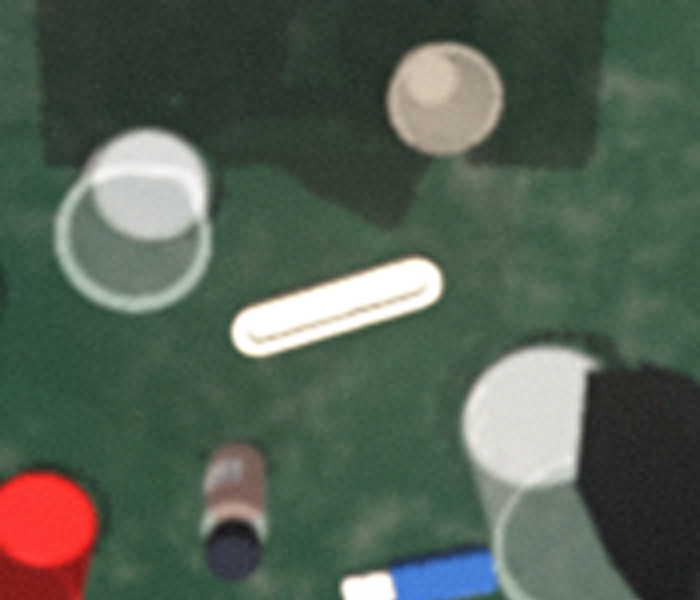

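```bash
python3 -c "
from h import *
plan(.411,.2135,.017,74.5)"
```

```text
shift [1.000e-04 5.490e-02 2.217e-01] yaw 0.001 cur 74.6 t 1.65 q7 0.58 gap 0.0878 F [ 0.9 -0.8  0.5]
```

```bash
python3 -m jog '[[[0.062,0,0.03,0,0],[0.062,0,0.055,0.03,0],[0.062,0,0.055,0.08,0],[0.062,0,0.055,0.13,0],[0.062,0,0.055,0.17,0],[0.062,0,0.055,0.2,0],[0.062,0,0.055,0.215,0],[0.062,0,0.055,0.222,0],[0.062,0,0.055,0.222,0],[0.062,0,0.055,0.222,0],[0.02,0,0.055,0.222,0],[0.02,0,0.055,0.222,0],[0.02,0,0.055,0.222,0],[0.02,0,0.055,0.222,0],[0.02,0,0.055,0.222,0],[0.02,0,0.055,0.222,0],[0.02,0,0.055,0.2,0],[0.02,0,0.055,0.16,0],[0.02,0,0.055,0.12,0],[0.02,0,0.055,0.1,0]]]' 10
python3 -c "
from h import *
plan(.541,-.0825,.12,74.5);plan(.541,-.0825,.028,74.5)
look('top','t1');look('wrist','w2')"
```

```text
clock: 4.15
tool_pos: [0.412, 0.2125, 0.3064]
orientation: [0.001, 0.135, 0.991, 0.001]
wrist_force: [-0.4, 0.6, 0.3]
finger_gap: 0.0323
finger_force: 9.9
shift [-0.2033 -0.2497  0.0203] yaw -0.001 cur 74.5 t 4.15 q7 0.26 gap 0.0323 F [-0.4  0.6  0.3]
shift [-0.2032 -0.2498  0.1123] yaw -0.001 cur 74.5 t 4.15 q7 0.26 gap 0.0323 F [-0.4  0.6  0.3]
```

View pics/w2.png

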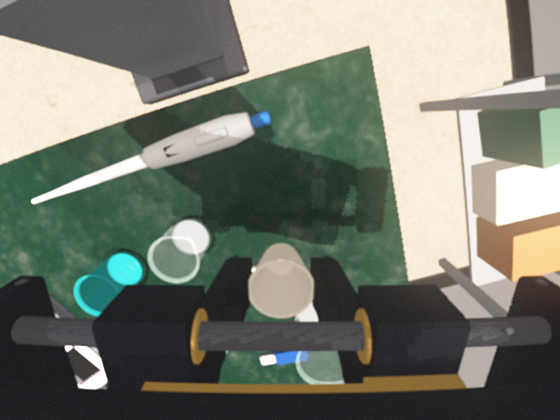

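The crucible is held upright, rim at (281,288). I'll carry it to the square pocket.

```bash
python3 -c "
from h import *
w=dict(np.load('w2.npz'));print(onz(w,(281,288),.159))"
python3 -m jog '[[[0.02,-0.02,-0.025,0,0],[0.02,-0.06,-0.07,0,0],[0.02,-0.095,-0.115,0,0],[0.02,-0.13,-0.16,0,0],[0.02,-0.165,-0.205,0,0],[0.02,-0.19,-0.235,0.01,0],[0.02,-0.203,-0.25,0.03,0],[0.02,-0.203,-0.25,0.05,0],[0.02,-0.203,-0.25,0.05,0],[0.02,-0.203,-0.25,0.05,0]]]'
python3 -c "
from h import *
plan(.541,-.0825,.027,74.5)
look('wrist','w3')"
```

```text
[0.41385099 0.21315989]
clock: 5.5
tool_pos: [0.5405, -0.082, 0.2545]
orientation: [-0.0, 0.134, 0.991, 0.0]
wrist_force: [0.3, 0.6, -0.3]
finger_gap: 0.0319
finger_force: 9.9
shift [-0.0007 -0.0004  0.0615] yaw 0.001 cur 74.5 t 5.5 q7 0.82 gap 0.0319 F [ 0.3  0.6 -0.3]
```

View pics/w3.png

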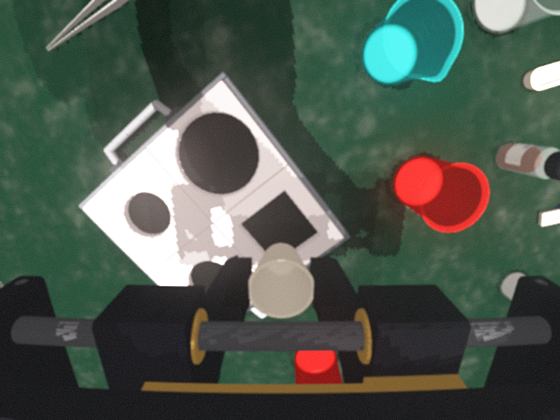

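The square pocket floor is at (281,225), the wide pocket at (219,152) and a small pocket at (148,213). I'll compare those positions with the top view.

```bash
python3 -c "
from h import *
w=dict(np.load('w3.npz'))
for uv in [(281,225),(219,152),(148,213)]: print(onz(w,uv,.011).round(4))"
python3 -m jog '[[[0.02,0,0,0.02,0],[0.02,0,0,0.035,0],[0.02,0,0,0.045,0],[0.02,0,0,0.05,0],[0.02,0,0,0.055,0],[0.02,0,0,0.059,0],[0.02,0,0,0.061,0],[0.02,0,0,0.061,0],[0.02,0,0,0.061,0]]]'
```

```text
[ 0.5416 -0.0818]
[ 0.4726 -0.1113]
[ 0.5028 -0.1832]
clock: 6.68
tool_pos: [0.5407, -0.0826, 0.1939]
orientation: [0.0, 0.135, 0.991, 0.0]
wrist_force: [0.4, -0.8, 0.0]
finger_gap: 0.0323
finger_force: 9.9
```

```bash
python3 -m jog '[[[0.02,0,0,0.001,0],[0.02,0,0,0.001,0],[0.02,0,0,0.001,0]]]'; python3 -m jog '[[[0.02,0,0,0.001,0],[0.02,0,0,0.001,0],[0.02,0,0,0.001,0]]]'
```

```text
clock: 7.05
tool_pos: [0.5407, -0.0826, 0.1929]
orientation: [0.0, 0.135, 0.991, 0.0]
wrist_force: [0.6, 0.2, 1.8]
finger_gap: 0.0319
finger_force: 9.7
clock: 7.42
tool_pos: [0.5409, -0.0826, 0.1924]
orientation: [0.001, 0.135, 0.991, -0.0]
wrist_force: [0.3, 0.1, 7.3]
finger_gap: 0.0321
finger_force: 9.2
```

It's seated, with the wrist force rising to 7 N. I'll release and rise.

```bash
python3 -m jog '[[[0.06,0,0,-0.001,0],[0.06,0,0,-0.001,0],[0.06,0,0,-0.001,0],[0.06,0,0,-0.001,0],[0.06,0,0,-0.02,0],[0.06,0,0,-0.06,0],[0.06,0,0,-0.1,0],[0.06,0,0,-0.14,0],[0.06,0,0,-0.14,0]]]'
python3 -c "
from h import *
plan(.422,.1135,.14,41);plan(.422,.1135,.018,41)
c=look('wrist','w4')
cv2.imwrite('pics/w4c.png',cv2.resize(c['pixels'][60:330,60:460,::-1],None,fx=1.5,fy=1.5))"
```

```text
clock: 8.55
tool_pos: [0.5415, -0.0826, 0.3343]
orientation: [0.003, 0.135, 0.991, 0.0]
wrist_force: [-0.1, 0.7, -0.3]
finger_gap: 0.0601
finger_force: 0.0
shift [0.1678 0.1568 0.0276] yaw 0.584 cur 74.5 t 8.55 q7 0.89 gap 0.0601 F [-0.1  0.7 -0.3]
shift [0.1685 0.1567 0.1496] yaw 0.584 cur 74.5 t 8.55 q7 0.89 gap 0.0601 F [-0.1  0.7 -0.3]
```

View pics/w4c.png

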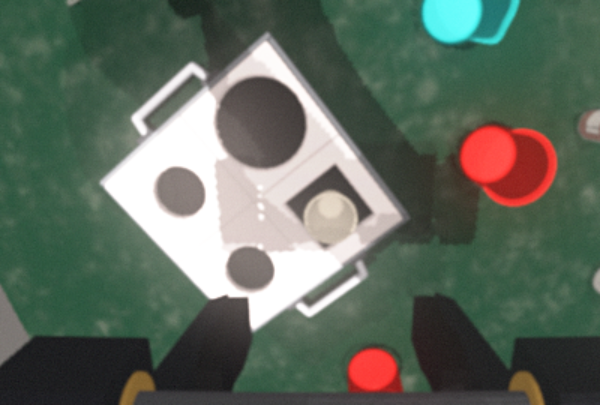

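The crucible stands upright in the square pocket, at crop (330,215). Next is the small beaker.

```bash
python3 -m jog '[[[0.082,0.02,0.02,0,0.05],[0.082,0.06,0.055,0,0.15],[0.082,0.1,0.09,0,0.3],[0.082,0.135,0.125,0.01,0.45],[0.082,0.168,0.157,0.02,0.58],[0.082,0.168,0.157,0.04,0.584],[0.082,0.168,0.157,0.04,0.584],[0.082,0.168,0.157,0.07,0.584],[0.082,0.168,0.157,0.1,0.584],[0.082,0.168,0.157,0.13,0.584],[0.082,0.168,0.157,0.145,0.584],[0.082,0.168,0.157,0.151,0.584],[0.082,0.168,0.157,0.151,0.584],[0.03,0.168,0.157,0.151,0.584],[0.03,0.168,0.157,0.151,0.584],[0.03,0.168,0.157,0.151,0.584],[0.03,0.168,0.157,0.151,0.584],[0.03,0.168,0.157,0.151,0.584],[0.03,0.168,0.157,0.151,0.584],[0.03,0.168,0.157,0.151,0.584]]]' 10
python3 -c "
from h import *
plan(.4728,-.111,.026,41)"
```

```text
clock: 11.1
tool_pos: [0.4208, 0.1136, 0.1809]
orientation: [0.0, 0.414, 0.91, 0.0]
wrist_force: [0.9, -0.2, 2.3]
finger_gap: 0.0433
finger_force: 10.1
shift [-0.2036 -0.1082 -0.0111] yaw 0.001 cur 41.0 t 11.1 q7 -1.41 gap 0.0433 F [ 0.9 -0.2  2.3]
```

```bash
python3 -m jog '[[[0.03,0,0,-0.02,0],[0.03,0,0,-0.06,0],[0.03,0,0,-0.1,0],[0.03,-0.02,-0.01,-0.1,0],[0.03,-0.06,-0.032,-0.1,0],[0.03,-0.1,-0.053,-0.1,0],[0.03,-0.14,-0.075,-0.1,0],[0.03,-0.175,-0.093,-0.1,0],[0.03,-0.195,-0.104,-0.09,0],[0.03,-0.2036,-0.108,-0.07,0],[0.03,-0.2036,-0.108,-0.06,0],[0.03,-0.2036,-0.108,-0.06,0]]]'
python3 -c "
from h import *
plan(.4728,-.111,.026,41)
look('wrist','w5')"
```

```text
clock: 12.6
tool_pos: [0.4725, -0.11, 0.2402]
orientation: [-0.001, 0.414, 0.91, 0.0]
wrist_force: [0.3, 0.4, -0.4]
finger_gap: 0.0435
finger_force: 10.0
shift [-0.001  -0.0004  0.0482] yaw 0.002 cur 41.1 t 12.6 q7 -0.12 gap 0.0435 F [ 0.3  0.4 -0.4]
```

View pics/w5.png

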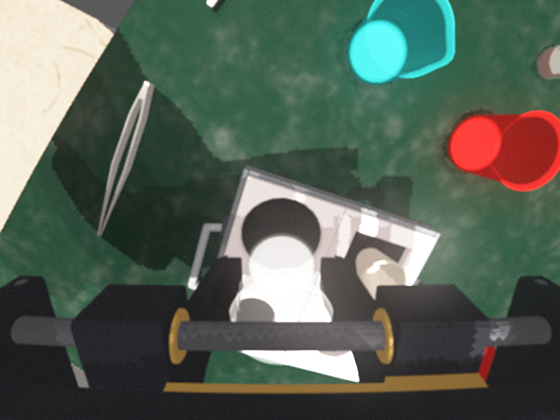

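The small beaker is held upright with its foot at (282,258), and the wide pocket's dark disc is right behind it at (281,232). I'll lower it now.

```bash
python3 -m jog '[[[0.03,0,0,0.02,0],[0.03,0,0,0.032,0],[0.03,0,0,0.04,0],[0.03,0,0,0.045,0],[0.03,0,0,0.048,0],[0.03,0,0,0.048,0],[0.03,0,0,0.048,0]]]';  python3 -m jog '[[[0.03,0,0,0.001,0],[0.03,0,0,0.0015,0],[0.03,0,0,0.0015,0]]]'
```

```text
clock: 13.52
tool_pos: [0.4729, -0.1109, 0.1929]
orientation: [0.0, 0.415, 0.91, 0.0]
wrist_force: [-0.7, -0.2, -1.5]
finger_gap: 0.0437
finger_force: 10.0
clock: 13.9
tool_pos: [0.4728, -0.1109, 0.1912]
orientation: [-0.0, 0.415, 0.91, 0.0]
wrist_force: [-0.1, -0.3, -0.1]
finger_gap: 0.0437
finger_force: 10.0
```

```bash
python3 -m jog '[[[0.03,0,0,0.001,0],[0.03,0,0,0.001,0],[0.03,0,0,0.001,0]]]'
```

```text
clock: 14.28
tool_pos: [0.473, -0.1108, 0.1908]
orientation: [0.0, 0.414, 0.91, 0.0]
wrist_force: [-0.9, 0.4, 5.8]
finger_gap: 0.0435
finger_force: 10.4
```

```bash
python3 -m jog '[[[0.06,0,0,-0.001,0],[0.06,0,0,-0.001,0],[0.06,0,0,-0.001,0],[0.06,0,0,-0.001,0],[0.06,0,0,-0.001,0],[0.06,0,0,-0.02,0],[0.06,0,0,-0.06,0],[0.06,0,0,-0.1,0],[0.06,0,0,-0.13,0],[0.06,0,0,-0.13,0]]]'
python3 -c "
from h import *
plan(.533,.1115,.14,21);plan(.533,.1115,.017,21)"
```

```text
clock: 15.52
tool_pos: [0.4734, -0.1109, 0.3219]
orientation: [0.002, 0.415, 0.91, 0.001]
wrist_force: [-0.9, 0.2, -0.3]
finger_gap: 0.0602
finger_force: 0.0
shift [0.1288 0.1909 0.016 ] yaw 0.349 cur 41.0 t 15.525 q7 0.06 gap 0.0602 F [-0.9  0.2 -0.3]
shift [0.1292 0.1905 0.139 ] yaw 0.349 cur 41.0 t 15.525 q7 0.06 gap 0.0602 F [-0.9  0.2 -0.3]
```

```bash
python3 -m jog '[[[0.055,0.015,0.025,0,0.03],[0.055,0.045,0.065,0,0.12],[0.055,0.075,0.11,0,0.24],[0.055,0.105,0.155,0,0.33],[0.055,0.129,0.19,0.01,0.35],[0.055,0.129,0.1905,0.03,0.35],[0.055,0.129,0.1905,0.03,0.35],[0.055,0.129,0.1905,0.03,0.35]]]'
python3 -c "
from h import *
c=look('wrist','w6')
plan(.533,.1115,.017,21)"
```

```text
clock: 16.52
tool_pos: [0.5317, 0.1108, 0.2899]
orientation: [-0.0, 0.567, 0.824, -0.001]
wrist_force: [-0.2, -0.1, -0.7]
finger_gap: 0.0552
finger_force: 0.0
shift [0.0004 0.0013 0.1073] yaw -0.002 cur 20.9 t 16.575 q7 -0.57 gap 0.0547 F [0.1 0.3 0.2]
```

View pics/w6.png

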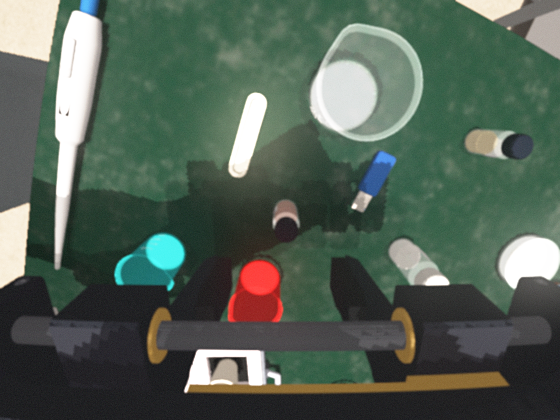

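The pink vial's cap is at (287,230) and the sand vial's at (517,146).

```bash
python3 -c "
from h import *
w=dict(np.load('w6.npz'));print(onz(w,(287,230),.059),onz(w,(517,146),.059))"
python3 -m jog '[[[0.055,0,0.001,0.03,0],[0.055,0,0.001,0.06,0],[0.055,0,0.001,0.085,0],[0.055,0,0.001,0.1,0],[0.055,0,0.001,0.107,0],[0.055,0,0.001,0.108,0],[0.055,0,0.001,0.108,0],[0.01,0,0.001,0.108,0],[0.01,0,0.001,0.108,0],[0.01,0,0.001,0.108,0],[0.01,0,0.001,0.108,0],[0.01,0,0.001,0.108,0],[0.01,0,0.001,0.108,0],[0.01,0,0.001,0.108,0]]]' 10
python3 -c "
from h import *
plan(.502,-.1815,.026,21)"
```

```text
[0.53639708 0.11198887] [0.6709552  0.23358157]
clock: 18.32
tool_pos: [0.5329, 0.1119, 0.1823]
orientation: [0.0, 0.567, 0.824, 0.0]
wrist_force: [0.4, 1.1, 1.2]
finger_gap: 0.0215
finger_force: 10.0
shift [-0.2629 -0.1339 -0.0098] yaw -0.0 cur 21.0 t 18.325 q7 -0.72 gap 0.0215 F [0.4 1.1 1.2]
```

```bash
python3 -m jog '[[[0.01,0,0,-0.02,0],[0.01,0,0,-0.06,0],[0.01,0,0,-0.1,0],[0.01,-0.02,-0.01,-0.11,0],[0.01,-0.06,-0.03,-0.11,0],[0.01,-0.105,-0.053,-0.11,0],[0.01,-0.15,-0.076,-0.11,0],[0.01,-0.195,-0.1,-0.11,0],[0.01,-0.235,-0.12,-0.11,0],[0.01,-0.255,-0.13,-0.11,0],[0.01,-0.2615,-0.1335,-0.09,0],[0.01,-0.2615,-0.1335,-0.06,0],[0.01,-0.2615,-0.1335,-0.06,0],[0.01,-0.2615,-0.1335,-0.06,0]]]'
python3 -c "
from h import *
look('wrist','w7')
plan(.502,-.180,.0265,21)"
```

```text
clock: 20.08
tool_pos: [0.502, -0.1798, 0.2428]
orientation: [0.0, 0.566, 0.824, 0.0]
wrist_force: [-0.2, -1.0, -0.3]
finger_gap: 0.0214
finger_force: 10.0
shift [-0.0001 -0.0003  0.0506] yaw -0.0 cur 21.0 t 20.125 q7 -0.16 gap 0.0216 F [ 0.5 -0.5 -0.3]
```

View pics/w7.png

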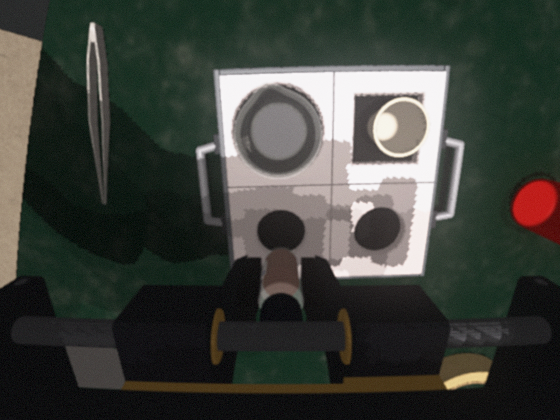

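The beaker at (278,130) and crucible at (397,128) are in place. The vial is over the small pocket at (281,230), so I'll lower it.

```bash
python3 -c "
from h import *
w=dict(np.load('w7.npz'));print(onz(w,(281,230),.011),onz(w,(379,229),.011))"
python3 -m jog '[[[0.01,0,0,0.02,0],[0.01,0,0,0.034,0],[0.01,0,0,0.042,0],[0.01,0,0,0.047,0],[0.01,0,0,0.05,0],[0.01,0,0,0.05,0],[0.01,0,0,0.05,0]]]';python3 -m jog '[[[0.01,0,0,0.001,0],[0.01,0,0,0.001,0],[0.01,0,0,0.001,0]]]'
```

```text
[ 0.50283684 -0.1802639 ] [ 0.5739609  -0.15225445]
clock: 21.0
tool_pos: [0.5019, -0.1801, 0.1923]
orientation: [0.0, 0.567, 0.824, 0.0]
wrist_force: [-0.2, -0.5, -0.3]
finger_gap: 0.0218
finger_force: 10.0
clock: 21.38
tool_pos: [0.5019, -0.18, 0.1921]
orientation: [0.001, 0.567, 0.824, -0.0]
wrist_force: [-1.4, -0.5, 7.4]
finger_gap: 0.0216
finger_force: 10.0
```

Seated. I'll release and go to the sand vial, closing at 45° to clear the large beaker, the bottle and the tall vial.

```bash
python3 -m jog '[[[0.044,0,0,-0.001,0],[0.044,0,0,-0.001,0],[0.044,0,0,-0.001,0],[0.044,0,0,-0.001,0],[0.044,0,0,-0.02,0],[0.044,0,0,-0.06,0],[0.044,0,0,-0.11,0],[0.044,0,0,-0.15,0],[0.044,0,0,-0.15,0]]]'
python3 -c "
from h import *
plan(.671,.2335,.16,45)"
```

```text
clock: 22.5
tool_pos: [0.5027, -0.1801, 0.3438]
orientation: [0.003, 0.567, 0.824, 0.001]
wrist_force: [-0.6, -0.0, -0.6]
finger_gap: 0.0442
finger_force: 0.0
shift [0.3262 0.305  0.0183] yaw -0.42 cur 20.9 t 22.5 q7 -0.02 gap 0.0442 F [-0.6 -0.  -0.6]
```

```bash
python3 -m jog '[[[0.055,0.02,0.018,0,-0.02],[0.055,0.06,0.055,0,-0.1],[0.055,0.1,0.093,0,-0.2],[0.055,0.14,0.13,0,-0.3],[0.055,0.18,0.168,0,-0.4],[0.055,0.22,0.206,0,-0.42],[0.055,0.26,0.243,0.01,-0.42],[0.055,0.3,0.28,0.015,-0.42],[0.055,0.326,0.305,0.02,-0.42],[0.055,0.326,0.305,0.04,-0.42],[0.055,0.326,0.305,0.05,-0.42],[0.055,0.326,0.305,0.05,-0.42],[0.055,0.326,0.305,0.05,-0.42]]]'
python3 -c "
from h import *
look('wrist','w8')
plan(.671,.2335,.017,45)"
```

```text
clock: 24.12
tool_pos: [0.6702, 0.2322, 0.2916]
orientation: [0.0, 0.383, 0.924, -0.0]
wrist_force: [-0.2, 0.4, 0.2]
finger_gap: 0.055
finger_force: 0.0
shift [0.0002 0.0011 0.1089] yaw -0.001 cur 45.0 t 24.175 q7 -0.12 gap 0.055 F [-0.  -0.2  0.1]
```

View pics/w8.png

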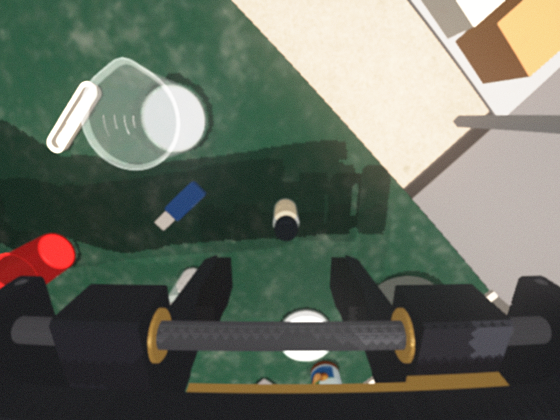

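The sand vial's cap is at (286,228), centred. A dark disc at (410,285), probably the green bottle, sits near the right finger, so I'll check its clearance.

```bash
python3 -c "
from h import *
w=dict(np.load('w8.npz'));t=dict(np.load('top0.npz'))
print(onz(w,(286,228),.059))
for uv in [(390,281),(410,281),(430,281),(450,285)]:
  o,d=ray(w,uv);print(uv,(o+d*w['depth'][uv[1],uv[0]]).round(3))
for uv in [(162,42),(180,85),(185,97),(170,95),(195,90)]:
  o,d=ray(t,uv);print('top',uv,(o+d*t['depth'][uv[1],uv[0]]).round(3))"
```

```text
[0.67306153 0.23549964]
(390, 281) [0.806 0.257 0.007]
(410, 281) [0.815 0.272 0.015]
(430, 281) [0.841 0.287 0.002]
(450, 285) [0.683 0.293 0.197]
top (162, 42) [0.848 0.238 0.15 ]
top (180, 85) [0.805 0.222 0.063]
top (185, 97) [0.803 0.223 0.009]
top (170, 95) [0.8   0.251 0.026]
top (195, 90) [0.821 0.202 0.005]
```

```bash
python3 -m jog '[[[0.055,0,0.002,0.03,0],[0.055,0,0.002,0.06,0],[0.055,0,0.002,0.085,0],[0.055,0,0.002,0.1,0],[0.055,0,0.002,0.108,0],[0.055,0,0.002,0.1095,0],[0.055,0,0.002,0.1095,0],[0.01,0,0.002,0.1095,0],[0.01,0,0.002,0.1095,0],[0.01,0,0.002,0.1095,0],[0.01,0,0.002,0.1095,0],[0.01,0,0.002,0.1095,0],[0.01,0,0.002,0.1095,0],[0.01,0,0.002,0.1095,0]]]' 10
python3 -c "
from h import *
plan(.571,-.151,.0265,45)"
```

```text
clock: 25.92
tool_pos: [0.6714, 0.2349, 0.1818]
orientation: [0.0, 0.382, 0.924, 0.0]
wrist_force: [-0.2, -0.2, 1.1]
finger_gap: 0.0219
finger_force: 10.0
shift [-0.2017 -0.3439 -0.0107] yaw 0.001 cur 45.0 t 25.925 q7 -0.18 gap 0.0219 F [-0.2 -0.2  1.1]
```

```bash
python3 -m jog '[[[0.01,0,0,-0.02,0],[0.01,0,0,-0.06,0],[0.01,0,0,-0.11,0],[0.01,0,0,-0.13,0],[0.01,-0.01,-0.02,-0.13,0],[0.01,-0.032,-0.055,-0.13,0],[0.01,-0.058,-0.1,-0.13,0],[0.01,-0.085,-0.145,-0.13,0],[0.01,-0.111,-0.19,-0.13,0],[0.01,-0.138,-0.235,-0.13,0],[0.01,-0.165,-0.28,-0.13,0],[0.01,-0.188,-0.32,-0.13,0],[0.01,-0.2,-0.34,-0.12,0],[0.01,-0.2017,-0.344,-0.09,0],[0.01,-0.2017,-0.344,-0.07,0],[0.01,-0.2017,-0.344,-0.06,0],[0.01,-0.2017,-0.344,-0.06,0],[0.01,-0.2017,-0.344,-0.06,0]]]'
python3 -c "
from h import *
look('wrist','w9')
plan(.571,-.151,.0265,45)"
```

```text
clock: 28.18
tool_pos: [0.5715, -0.1503, 0.2424]
orientation: [0.001, 0.382, 0.924, 0.0]
wrist_force: [-0.1, 0.3, -0.1]
finger_gap: 0.0217
finger_force: 10.0
shift [ 0.0001 -0.0007  0.05  ] yaw 0.001 cur 45.1 t 28.225 q7 0.2 gap 0.0216 F [-0.5 -0.1 -0.4]
```

View pics/w9.png

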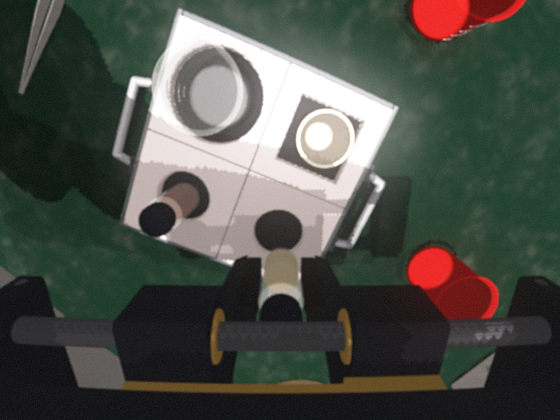

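The vial is over the last pocket at (278,230). The pink vial stands at (182,198), the beaker at (215,92) and the crucible at (322,138). I'll lower it.

```bash
python3 -m jog '[[[0.01,0,-0.001,0.02,0],[0.01,0,-0.001,0.034,0],[0.01,0,-0.001,0.042,0],[0.01,0,-0.001,0.047,0],[0.01,0,-0.001,0.05,0],[0.01,0,-0.001,0.05,0],[0.01,0,-0.001,0.05,0]]]';python3 -m jog '[[[0.01,0,0,0.001,0],[0.01,0,0,0.001,0],[0.01,0,0,0.001,0]]]'
```

```text
clock: 29.1
tool_pos: [0.5704, -0.1518, 0.1919]
orientation: [0.0, 0.382, 0.924, 0.0]
wrist_force: [0.3, 0.5, 1.0]
finger_gap: 0.0218
finger_force: 10.0
clock: 29.48
tool_pos: [0.5704, -0.1517, 0.1916]
orientation: [0.0, 0.382, 0.924, -0.0]
wrist_force: [-1.8, -0.2, 6.8]
finger_gap: 0.0217
finger_force: 10.0
```

```bash
python3 -m jog '[[[0.044,0,0,-0.001,0],[0.044,0,0,-0.001,0],[0.044,0,0,-0.001,0],[0.044,0,0,-0.001,0],[0.044,0,0,-0.02,0],[0.044,0,0,-0.06,0],[0.044,0,0,-0.11,0],[0.044,0.05,0.03,-0.15,0],[0.044,0.1,0.06,-0.17,0],[0.044,0.14,0.1,-0.17,0],[0.044,0.14,0.1,-0.17,0],[0.044,0.14,0.1,-0.17,0]]]'
python3 -c "
from h import *
c=look('wrist','w10')
c=look('side','s2')
cv2.imwrite('pics/s2c.png',cv2.resize(c['pixels'][80:400,160:480,::-1],None,fx=1.8,fy=1.8))"
```

```text
clock: 30.98
tool_pos: [0.5417, 0.0176, 0.3614]
orientation: [0.0, 0.382, 0.924, -0.0]
wrist_force: [0.3, -1.5, -0.2]
finger_gap: 0.0443
finger_force: 0.0
```

View pics/s2c.png

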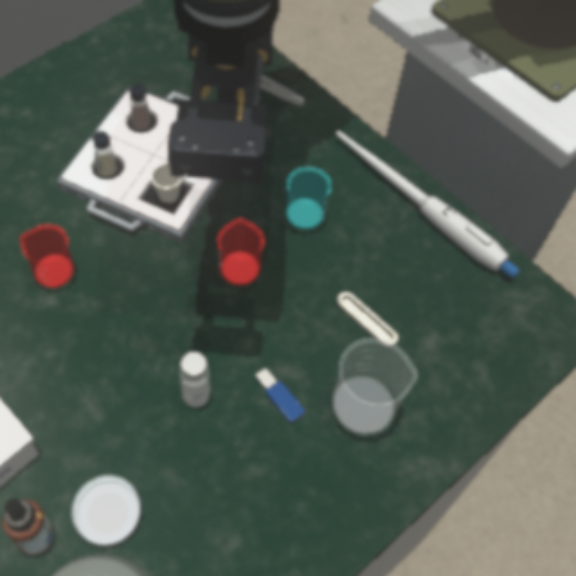

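View pics/w10.png

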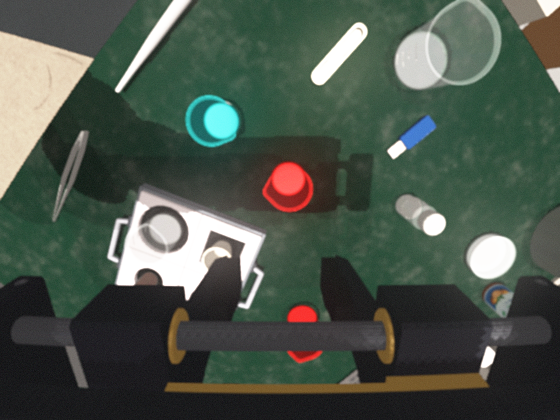

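Both vials are upright in the small pockets at side-crop (140,108) and (105,155), and the crucible is in the square pocket at (167,183). The wrist view shows the beaker in the wide pocket at (162,232). The tall vial and large beaker haven't moved, so I'm handing in.

```bash
python3 -c "
from plant import sign_off
print(sign_off())"
```

```text
the job is handed in; nothing more can be done
None
```

I filled the caddy and handed the job in at about 31 s: in the last pictures both short vials, the crucible and the small beaker stand upright in their pockets, with the tall vial and large beaker unmoved; the hand-in gave no verdict.

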